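# Clear the light table: slide off and rack the pressing board, switch the light on

## Robot

A 6-joint arm with a two-finger parallel gripper is mounted at the origin on the work surface. World frame = base frame: x ahead of the robot, y to its left, z up, the work surface at z = 0. Lengths are in m, angles in degrees, forces in N, time in s.
With the tool pointing down it reaches from about 0.375 to 0.9 m from the base axis. Payload 3.1 kg.
Tool frame: the origin (TCP) lies at the very end of the fingers, on their centre line; the grasp point (between the pads) lies bot.grip_point_offset behind it (bot.grip_point_offset is the distance from the TCP to the grasp point, in m); z points along the fingers, y is the line along which they close (so a half turn about z gives the same grasp; the last joint's range is limited). The gripper opens to 87 mm and grips with 3 to 60 N. Pads are 19 mm wide; open, the fingers measure 117 mm over their backs; the gripper's body (75 mm by 190 mm) begins 51 mm behind the grasp point.
Start: joints at [66.721, 30.224, 82.088, -0, 67.689, -10.227], TCP at [0.141, 0.609, 0.223] pointing down, gripper open.
Joint ranges: [-176.69, 176.69], [-43.24, 126.21], [12.49, 139.97], [-82, 262], [0, 151.66], [-163.58, 163.58]. Speed limits (degrees/s): [159.86, 159.86, 180, 180, 180, 180].

## Interface

Orientations are given as a 3x3 rotation matrix whose columns are the frame's x, y, z axes.
In Python, from rig import bot, viewer, ticket gives the robot as it stands.
- The arm moves only by the tool servo_tool, never from a script. Its argument "targets" is a list of rows, each an object with "offset": the shift along the tool's x, y, z in m, a list of three; "dr": the turn, a rotation vector about the tool's x, y, z in degrees, a list of three. In form: [{"offset": [x, y, z], "dr": [ax, ay, az]}, ...]. A call has 1 to 20 rows; each row is the pose to reach, as a shift and turn from the pose commanded when the call began, along the tool's axes at that moment; what a row does not reach only later rows make up. A row lasts 1/12 s, in which the tool goes at most 41.7 mm and 7.16 degrees, less where a joint would pass 70% of its speed; a pose out of reach is approached as far as the arm can. A call with a gripper value outside its range is refused whole. "gripper" is the gripper command: -1 is fully open, 1 is shut, values between are in proportion, set as the call begins (left out, the last holds). The fingers move at their own pace and stop on an object; the grip force is fixed at half the most. Time passes only in rows, so rows that repeat a pose let the fingers close. It gives the time, the measured TCP pose, the force, the opening and the grip force at its end, in the units of the state.
- bot.read_state(): the state, without advancing time (a new reading comes with each control period).
- viewer.capture(name): name is "scene" or "top" or "wrist"; returns a dict with "color" (480x640x3 uint8, red, green, blue), "camera_matrix" (3x3 intrinsics, pixels), "k1" (the pictures are not rectified: a ray, as slopes to the right and down, at radius r is drawn at 1 + k1 r^2 times it, then the intrinsics apply), "R" (3x3) and "t" (3): a world point X has camera coordinates R X + t. Camera axes: x right, y down, z forward; pixel columns grow to the right and rows downward; lengths in m; the calibration is good to about 2 mm. A picture is of the moment at which its call begins. There is no depth.
- ticket.hand_in(): hands the job in; it is judged then, once.
The state is a dict: "time_s": time; "joint_positions": joint angles; "qvel": joint speeds; "tau": joint torques, N m; "position": TCP position; "tcp_rot": TCP orientation; "force": force on the tool from outside, world axes, zero at the start; "moment": the same for the moment, N m; "opening": opening from 0.0 (shut) to 1.0 (fully open); "grasp_force": force on a finger pad.
Only numpy, scipy, OpenCV 4.12 (cv2) and the standard library are available. Lean on these libraries where they do the work, as an engineer would, in place of code of your own. Each camera call takes 0.05 s, during which the arm holds its last target. There are 200 camera calls.

## Task

Get the light table ready for the next sheet. The thin wooden pressing board on it lies too flat to get hold of, so slide it, still flat, out over the left end of the light table (the end away from the switch) until it overhangs, pinch it there by the overhanging edge and stand it upright in one of the two empty slots of the wire rack without dropping it. Also flip the light table's toggle switch on by pushing its bat away from you, and leave everything else where it is.

Things in the scene. Friction and masses are not known exactly. Their poses are not given: they have to be found in the camera images.
- light_table: Light table, a fixed box 300 (x) x 420 (y) x 85 mm high, smooth flush top without a rim, milky, with a grey control strip 62 mm wide at its right (-y) end. Origin: centre of its underside, on the bench; x points away from the robot, y to the left, z up; its left end is the face y = +210 mm. Left of it the bench is free for 110 mm or more. Yaw within 0.08 rad of 0.
- left_edge (a point): Middle of the light table's left top edge, 85 mm above the bench; axes as the light table's.
- board_center (a point): Centre of the thin wooden pressing board, 180 x 110 x 5 mm, about 0.09 kg, loose, flat on the light table, a short edge towards the table's left end. Axes: x along the 180 mm length (pointing right, about world -y, at the start), y along the 110 mm width, z normal to its face (up). It slides easily on the smooth top: fingertips pressed on it with 10 to 15 N drag it along.
- board_edge (a point): Middle of the board's left 110 mm edge, half-way up its 5 mm thickness, 90 mm from the centre along the board's -x. Axes as the board's. Once it overhangs and is raised from below by one finger, the board pivots on its opposite edge and comes to lie along the pads of a tilted gripper; the pads grip the bare wood well.
- rack: Fixed rack left of the light table: base 160 (x) x 135 (y) x 12 mm, five upright wire hoops across it (wire 6 mm, 96 mm wide in y, tops 93 mm above the bench), every 32 mm from x = -64 to 64 mm: 4 slots, 26 mm clear. Origin: centre of its underside; x (across the slots) points left, away from the light table, y along the slots. Slots x = -48 and -16 mm are empty, the others hold stock boards.
- slot0 (a point): Middle of the floor of the empty slot nearest the light table (rack x = -48 mm), 12 mm above the bench; axes as the rack's.
- slot1 (a point): Middle of the floor of the second empty slot (rack x = -16 mm), 12 mm above the bench; axes as the rack's.
- light_switch (a joint): The light table's toggle: 0 = off, bat leaning 0.42 rad towards the robot; 0.84 = on, leaning 0.42 rad away. Hinge along the light table's y; pivot 5.5 mm above its top at light table x = -70, y = -176 mm. Spring-loaded over centre: pushed past 0.42 it snaps over by itself; about 2.5 N at the tip.
- switch_tip (a point): Tip of the toggle's steel bat, 40 mm from its pivot (bat 11 mm thick near the tip), on the control strip. The point turns with the bat.
- stock_a: Stock board standing in the rack's third slot (x = 16 mm), 8 x 100 x 120 mm high, loose, leave alone. Origin: centre of its underside.
- stock_b: Like stock_a, in the rack's fourth slot (x = 48 mm). Origin: centre of its underside.
- kettle: Steel kettle, 150 mm across with a spout to -x, 193 mm high over its bail handle, loose, on the bench near the robot to the right; leave alone. Origin: centre of its underside.
- weight: Brass paper weight, 40 mm across, 51 mm high, at the rear of the light table's top; leave alone. Origin: centre of its underside.
- loupe: Black loupe, 40 mm across, 44 mm high, at the rear of the light table's top; leave alone. Origin: centre of its underside.
- paste_brush: Flat paste brush lying on the bench in front of the light table, about 205 x 62 x 15 mm; leave alone. Origin: underside of its middle.
- paste_bowl: White bowl on the bench near the robot to the left, 110 mm across, 55 mm high; leave alone. Origin: centre of its underside.
- jar: Glass jar, 64 mm across, 110 mm high, beyond the light table's left end, at the back; leave alone. Origin: centre of its underside.
- folder: Bone folder lying on the bench between the robot and the light table, 150 x 22 x 5 mm; leave alone. Origin: centre of its underside.
- board: The same pressing board; origin: centre of its underside (2.5 mm below board_center), axes as board_center's.
Things that resemble listed ones, but are neither listed nor needed, are in the scene too. What is shaped like the rack but green is not meant.

How it is judged (in metres and radians):
On the way:
1. the board has been slid out over the light table's left end and overhangs it by 15 mm or more (middle of its left edge), still lying flat on the table (y of board_edge in the frame of light_table above 0.225 m and angle between board_center's own z axis and vertical below 0.1 rad and z of board_center in the frame of light_table between 0.08 and 0.095 m and y of board_center in the frame of light_table below 0.21 m), for 0.2 s.
At the end, for the whole second after the job is handed in: The board stands at rest on the rack's floor in one of the two empty slots, on any of its edges, within 0.35 rad of upright, square to the slot within 0.45 rad, its centre within 45 mm of the slot's middle along the slot; the toggle is on (joint above 0.7 of 0.84) (x of board_center in the frame of rack between -0.064 and -0.001 m and y of board_center in the frame of rack between -0.045 and 0.045 m and z of board_center in the frame of rack between 0.055 and 0.115 m and angle between board_center's own z axis and vertical between 1.22 and 1.92 rad and angle between the z axis of board_center and the x axis of rack, either way round below 0.45 rad and linear speed of board below 0.02 m/s and value of joint light_switch above 0.7 rad); the robot touches nothing.
It fails at once if a bystander is moved by more than 30 mm (distance of any of stock_a, stock_b, kettle, weight, loupe, paste_brush, paste_bowl, jar, folder from where it was at the start of the episode above 0.03 m).
It fails at once if the board is dropped: it moves faster than 0.7 m/s while no finger touches it (linear speed of board above 0.7 m/s and contact force between the fingers and board below 0.05 N).
It also fails if it takes over 72 s, if anything falls off the work surface, if the arm or the gripper's body presses on something with over 40 N, if the wrist force passes 120 N, or if a joint passes its speed limit or range.

## Working session

There is one attempt and no reset: what is moved stays moved. The work goes in short steps, Python scripts to look and compute and a tool call to move; the robot and the scene stay as the last step left them, time stands still between calls to the robot, and variables do not carry over. Pictures are saved under pics/ and viewed, at most 11 in all, crops included, and the job is handed in when it is done.

Besides the shell and the picture viewer there is one more tool, called after "Request:" by a JSON object that holds its "method" and its "body", one argument or row to a line. servo_tool: Moves the arm, as the interface text tells. Its arguments: {"type":"object","properties":{"targets":{"type":"array"},"gripper":{"type":"number"}},"required":["targets"]}

```bash
mkdir -p pics; ls; cat > h.py <<'E'
import numpy as np, cv2
from rig import bot, viewer, ticket
def cap(n,save=None):
    c=viewer.capture(n)
    if save: cv2.imwrite(f'pics/{save}.png',c['color'][:,:,::-1])
    return c
def proj(c,P):
    P=np.atleast_2d(P); q=P@np.array(c['R']).T+np.array(c['t']); s=q[:,:2]/q[:,2:]
    s=s*(1+c['k1']*(s**2).sum(1,keepdims=True)); K=np.array(c['camera_matrix'])
    return s@K[:2,:2].T+K[:2,2]
def ray(c,u,z):
    K=np.array(c['camera_matrix']); d=np.linalg.solve(K,[u[0],u[1],1])[:2]; s=d.copy()
    for _ in range(30): s=d/(1+c['k1']*(s@s))
    R=np.array(c['R']); o=-R.T@np.array(c['t']); v=R.T@np.array([s[0],s[1],1])
    return o+v*(z-o[2])/v[2]
E
python3 - <<'E'
from h import *
import pickle
cs={n:cap(n,n+'0') for n in('top','scene')}
pickle.dump(cs,open('c0.pkl','wb'))
for n,c in cs.items(): print(n,np.round(-np.array(c['R']).T@c['t'],3),c['camera_matrix'][0][0],c['k1'])
print(bot.read_state(),bot.grip_point_offset)
E
```

```text
pics
top [0.365 0.191 1.446] 456.88809247728534 -0.10254032195257642
scene [ 1.355 -0.214  1.224] 606.0028422128286 0.042231747128615445
{'time_s': 0.1, 'joint_positions': array([ 6.67212578e+01,  3.02743178e+01,  8.21492005e+01,  7.32474872e-04,
        6.76904779e+01, -1.02285139e+01]), 'qvel': array([-0.05004028, -0.14448147, -0.11245255,  0.07941281,  0.01491803,
        0.02256751]), 'tau': array([-2.39205980e-05, -4.40988028e+01, -1.77150965e+01,  6.34813076e-02,
        5.33529266e-02, -4.52669224e-05]), 'position': array([0.14084143, 0.60824066, 0.22166136]), 'tcp_rot': array([[-9.74171243e-01,  2.25809108e-01, -7.97166301e-04],
       [ 2.25810220e-01,  9.74169606e-01, -1.82296478e-03],
       [ 3.64933131e-04, -1.95588816e-03, -9.99998021e-01]]), 'force': array([ 0.28171283, -1.2250557 , -0.47841518]), 'moment': array([0.02306676, 0.02334255, 0.01097734]), 'grasp_force': 0.0, 'opening': 1.0011197685151474} 0.0187
```

View pics/top0.png

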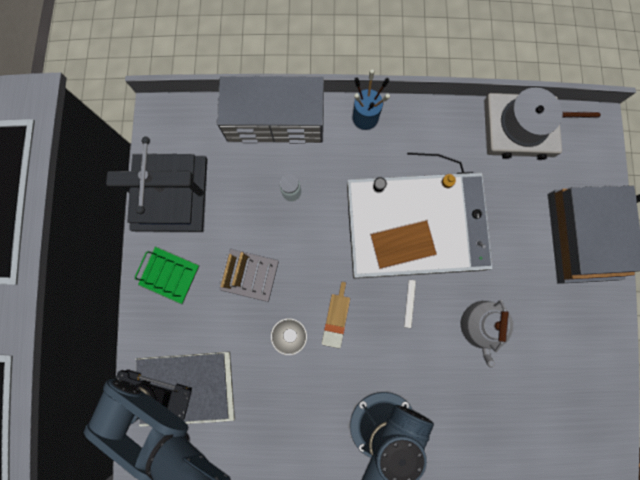

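View pics/scene0.png

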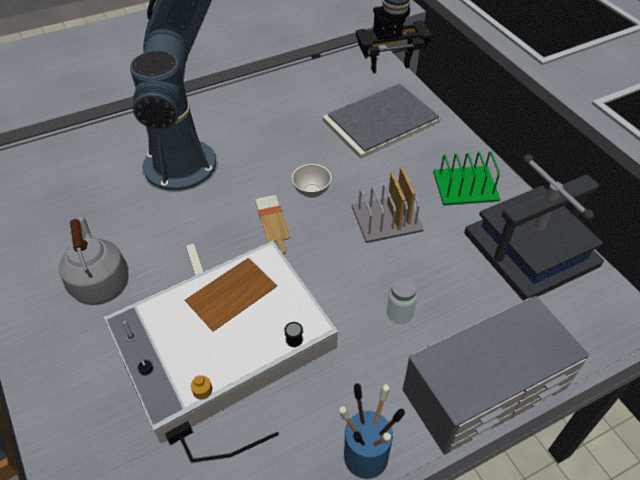

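Candidates: the light table is at top (420,225), with the board at (404,245). The grey rack at (250,275) is the one meant, and the green rack at (168,275) is a decoy. On the control strip, the steel bat at (480,244) is the toggle, and the black knob at (477,214) isn't. Next I'll take close crops.

```bash
python3 - <<'E'
import cv2
a=cv2.imread('pics/top0.png'); b=cv2.imread('pics/scene0.png')
cv2.imwrite('pics/t1.png',cv2.resize(a[165:285,340:500],None,fx=5,fy=5,interpolation=cv2.INTER_CUBIC))
x=cv2.resize(a[240:310,215:285],(400,400),interpolation=cv2.INTER_CUBIC)
y=cv2.resize(b[160:250,340:430],(400,400),interpolation=cv2.INTER_CUBIC)
cv2.imwrite('pics/r1.png',cv2.hconcat([x,y]))
E
```

```text
(no output)
```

View pics/t1.png

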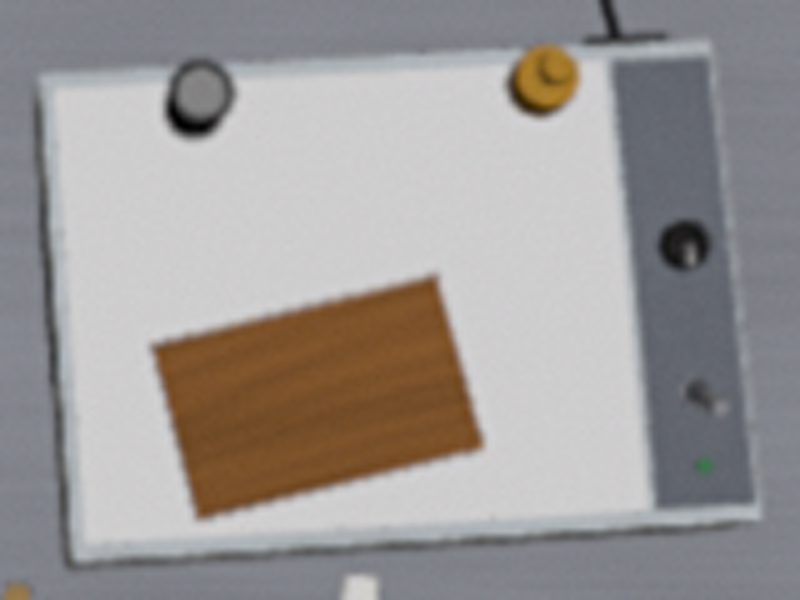

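View pics/r1.png

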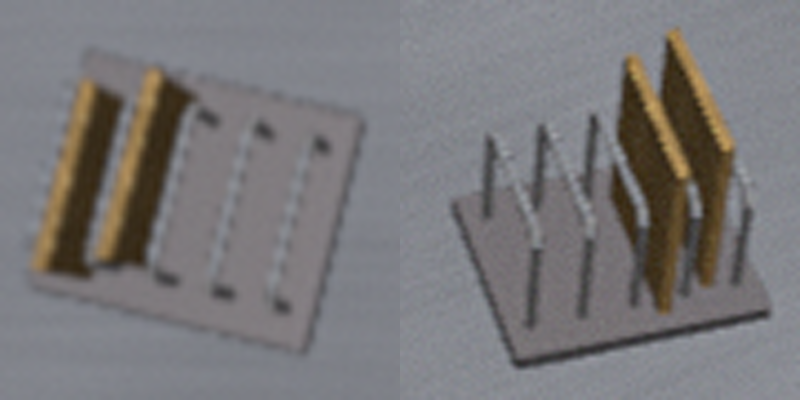

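```bash
cat > fit.py <<'E'
from h import *
import pickle
from scipy.optimize import least_squares
c=pickle.load(open('c0.pkl','rb'))['top']
def fit(px,loc,z,g):
    px=np.array(px,float); loc=np.array(loc,float)
    def W(p):
        C,S=np.cos(p[2]),np.sin(p[2]); return np.c_[p[0]+C*loc[:,0]-S*loc[:,1],p[1]+S*loc[:,0]+C*loc[:,1],np.full(len(loc),z)]
    r=least_squares(lambda p:(proj(c,W(p))-px).ravel(),g); return r.x,np.abs(r.fun).max()
if __name__=='__main__':
    T=lambda u:[340+(u[0]+.5)/5-.5,165+(u[1]+.5)/5-.5]
    k=400/70; Rk=lambda u:[215+(u[0]+.5)/k-.5,240+(u[1]+.5)/k-.5]
    print('table',fit([T(u) for u in[(41,75),(710,40),(760,520),(72,562)]],[(.15,.21),(.15,-.21),(-.15,-.21),(-.15,.21)],.085,[.5,0,0]))
    print('board',fit([T(u) for u in[(152,345),(436,275),(482,447),(200,518)]],[(-.09,.055),(.09,.055),(.09,-.055),(-.09,-.055)],.09,[.5,0,-1.5]))
    print('rack',fit([Rk(u) for u in[(88,47),(362,120),(305,355),(28,285)]],[(.08,-.0675),(-.08,-.0675),(-.08,.0675),(.08,.0675)],.012,[.4,.5,1.5]))
    print('tip',ray(c,T((722,408)),.12),ray(c,T((697,390)),.09))
    for n,u in dict(loupe=(200,90),weight=(545,75)).items(): print(n,ray(c,T(u),.13))
    for n,u,z in [('jar',(290,186),.11),('bowl',(289,336),.055),('brush',(341,288),.01),('kettle',(490,325),.15)]: print(n,ray(c,u,z))
E
python3 fit.py
```

```text
table (array([ 0.6196889 , -0.0995058 ,  0.07209996]), np.float64(0.4549007988340463))
board (array([ 0.55664706, -0.0483229 , -1.31207181]), np.float64(0.755315506305692))
rack (array([0.46175973, 0.42535127, 1.3452749 ]), np.float64(0.6163088078928922))
tip [ 0.54868335 -0.28423927  0.12      ] [ 0.56360246 -0.279812    0.09      ]
loupe [0.73307343 0.02729039 0.13      ]
weight [ 0.74646347 -0.17979279  0.13      ]
jar [0.72421508 0.2943087  0.11      ]
bowl [0.27617443 0.290921   0.055     ]
brush [0.42488619 0.13421722 0.01      ]
kettle [ 0.31875435 -0.28564985  0.15      ]
```

The table corners (top crop) give the table at (0.620,-0.100), yaw 0.072. The board centre is (0.557,-0.048) and its x axis points at -1.312 rad. The grey rack is at (0.462,0.425) with its x axis at 1.345 rad. The steel toggle tip at crop (722,408) matches the described pivot, and slots 0 and 1 are the two empty right-hand ones.

```bash
cat >> h.py <<'E'
from scipy.spatial.transform import Rotation as Ro
bx=np.array([np.cos(-1.312),np.sin(-1.312),0])
def Rzy(z,y):
    z=np.array(z,float);z/=np.linalg.norm(z);y=np.array(y,float);y-=y@z*z;y/=np.linalg.norm(y)
    return np.c_[np.cross(y,z),y,z]
def to(P,R=None):
    s=bot.read_state();A=np.array(s['tcp_rot']);o=A.T@(np.array(P)-s['position'])
    d=np.zeros(3) if R is None else Ro.from_matrix(A.T@R).as_rotvec(degrees=True)
    print('offset',np.round(o,4),'dr',np.round(d,2))
E
python3 -c "
from h import *
R=Rzy([0,0,-1],-bx)
to([.563,-.0725,.16],R)"
```

```text
offset [-0.565  -0.5677  0.0626] dr [ -0.1   -0.05 -27.88]
```

Request:
{"method": "servo_tool", "body": {
  "targets": [
    {"offset": [-0.565,-0.568,0.0],"dr": [0,0,-27.9]},
    {"offset": [-0.565,-0.568,0.0],"dr": [0,0,-27.9]},
    {"offset": [-0.565,-0.568,0.0],"dr": [0,0,-27.9]},
    {"offset": [-0.565,-0.568,0.0],"dr": [0,0,-27.9]},
    {"offset": [-0.565,-0.568,0.0],"dr": [0,0,-27.9]},
    {"offset": [-0.565,-0.568,0.0],"dr": [0,0,-27.9]},
    {"offset": [-0.565,-0.568,0.0],"dr": [0,0,-27.9]},
    {"offset": [-0.565,-0.568,0.0],"dr": [0,0,-27.9]},
    {"offset": [-0.565,-0.568,0.0],"dr": [0,0,-27.9]},
    {"offset": [-0.565,-0.568,0.0],"dr": [0,0,-27.9]},
    {"offset": [-0.565,-0.568,0.0],"dr": [0,0,-27.9]},
    {"offset": [-0.565,-0.568,0.06],"dr": [0,0,-27.9]},
    {"offset": [-0.565,-0.568,0.06],"dr": [0,0,-27.9]},
    {"offset": [-0.565,-0.568,0.06],"dr": [0,0,-27.9]},
    {"offset": [-0.565,-0.568,0.06],"dr": [0,0,-27.9]},
    {"offset": [-0.565,-0.568,0.06],"dr": [0,0,-27.9]},
    {"offset": [-0.565,-0.568,0.06],"dr": [0,0,-27.9]},
    {"offset": [-0.565,-0.568,0.06],"dr": [0,0,-27.9]},
    {"offset": [-0.565,-0.568,0.06],"dr": [0,0,-27.9]},
    {"offset": [-0.565,-0.568,0.06],"dr": [0,0,-27.9]}
  ],
  "gripper": 0.3
}}

```text
time_s: 1.77
position: [0.5659, -0.0768, 0.1616]
tcp_rot: [[-0.967, -0.253, 0.002], [-0.253, 0.967, -0.002], [-0.002, -0.002, -1.0]]
force: [0.4, 0.5, 0.6]
opening: 0.348
grasp_force: 0.0
```

```bash
python3 -c "
from h import *
to([.563,-.0725,.095],Rzy([0,0,-1],-bx)); print(bot.read_state()['force'])"
```

```text
offset [0.0018 0.005  0.0665] dr [-0.13  0.09 -0.15]
[0.35327394 0.45284883 0.59167763]
```

Request:
{"method": "servo_tool", "body": {
  "targets": [
    {"offset": [0.002,0.005,0.035],"dr": [0,0,0]},
    {"offset": [0.002,0.005,0.06],"dr": [0,0,0]},
    {"offset": [0.002,0.005,0.066],"dr": [0,0,0]},
    {"offset": [0.002,0.005,0.068],"dr": [0,0,0]},
    {"offset": [0.002,0.005,0.07],"dr": [0,0,0]},
    {"offset": [0.002,0.005,0.072],"dr": [0,0,0]},
    {"offset": [0.002,0.005,0.072],"dr": [0,0,0]},
    {"offset": [0.002,0.005,0.072],"dr": [0,0,0]}
  ]
}}

```text
time_s: 2.43
position: [0.5608, -0.0677, 0.0918]
tcp_rot: [[-0.966, -0.257, 0.002], [-0.257, 0.966, -0.001], [-0.002, -0.001, -1.0]]
force: [0.2, 1.2, 0.0]
opening: 0.346
grasp_force: 0.0
```

Request:
{"method": "servo_tool", "body": {
  "targets": [
    {"offset": [0,0,0.001],"dr": [0,0,0]},
    {"offset": [0,0,0.002],"dr": [0,0,0]},
    {"offset": [0,0,0.003],"dr": [0,0,0]},
    {"offset": [0,0,0.003],"dr": [0,0,0]},
    {"offset": [0,0,0.003],"dr": [0,0,0]}
  ]
}}

```text
time_s: 2.85
position: [0.5608, -0.0678, 0.0904]
tcp_rot: [[-0.967, -0.256, 0.003], [-0.256, 0.967, -0.001], [-0.002, -0.001, -1.0]]
force: [-3.0, 0.8, 14.2]
opening: 0.35
grasp_force: 7.3
```

Request:
{"method": "servo_tool", "body": {
  "targets": [
    {"offset": [-0.001,0.005,0],"dr": [0,0,0]},
    {"offset": [-0.002,0.01,0],"dr": [0,0,0]},
    {"offset": [-0.003,0.015,0],"dr": [0,0,0]},
    {"offset": [-0.004,0.02,0],"dr": [0,0,0]},
    {"offset": [-0.005,0.025,0],"dr": [0,0,0]},
    {"offset": [-0.006,0.03,0],"dr": [0,0,0]},
    {"offset": [-0.007,0.035,0],"dr": [0,0,0]},
    {"offset": [-0.008,0.04,0],"dr": [0,0,0]},
    {"offset": [-0.009,0.045,0],"dr": [0,0,0]},
    {"offset": [-0.01,0.05,0],"dr": [0,0,0]}
  ]
}}

```text
time_s: 3.68
position: [0.5607, -0.0196, 0.0905]
tcp_rot: [[-0.966, -0.258, 0.009], [-0.258, 0.966, -0.006], [-0.007, -0.008, -1.0]]
force: [0.3, -7.2, 9.6]
opening: 0.351
grasp_force: 4.9
```

```bash
python3 -c "
from h import *
cap('top','top1')
a=cv2.imread('pics/top1.png');cv2.imwrite('pics/t2.png',cv2.resize(a[165:285,340:500],None,fx=5,fy=5,interpolation=cv2.INTER_CUBIC))
print(bot.read_state()['force'])
m=(a[:,:,2].astype(int)-a[:,:,0]>40)&(a[:,:,2]<190)
n,l,s,c=cv2.connectedComponentsWithStats(m[165:285,340:500].astype('uint8'));print(s,c)"
```

```text
[ 0.04983825 -5.87025311 10.31586142]
[[    0     0   160   120 18654]
 [  103     9    13    13   134]
 [   34    63     7     4    17]
 [   44    62     1     1     1]
 [   15    67    30    31   336]
 [   37    70     7    13    58]] [[ 80.41149351  59.32657875]
 [108.50746269  15.17910448]
 [ 36.82352941  64.41176471]
 [ 44.          62.        ]
 [ 26.4375      83.66071429]
 [ 39.84482759  76.22413793]]
```

View pics/t2.png

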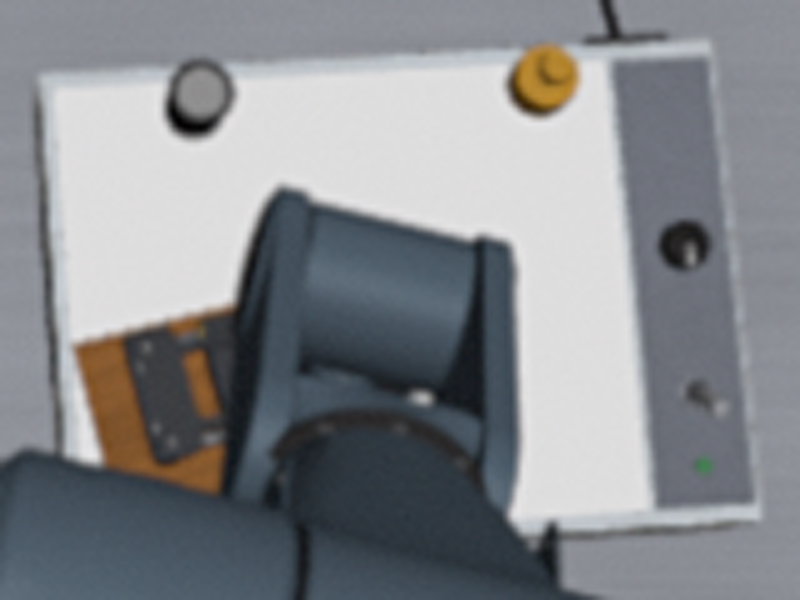

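Request:
{"method": "servo_tool", "body": {
  "targets": [
    {"offset": [-0.001,0.005,0],"dr": [0,0,0]},
    {"offset": [-0.002,0.01,0],"dr": [0,0,0]},
    {"offset": [-0.003,0.015,0],"dr": [0,0,0]},
    {"offset": [-0.004,0.02,0],"dr": [0,0,0]},
    {"offset": [-0.005,0.025,0],"dr": [0,0,0]},
    {"offset": [-0.006,0.03,0],"dr": [0,0,0]},
    {"offset": [-0.007,0.035,0],"dr": [0,0,0]},
    {"offset": [-0.008,0.04,0],"dr": [0,0,0]},
    {"offset": [-0.009,0.045,0],"dr": [0,0,0]},
    {"offset": [-0.01,0.05,0],"dr": [0,0,0]},
    {"offset": [-0.011,0.055,0],"dr": [0,0,0]},
    {"offset": [-0.012,0.06,0],"dr": [0,0,0]},
    {"offset": [-0.013,0.065,0],"dr": [0,0,0]},
    {"offset": [-0.014,0.07,0],"dr": [0,0,0]},
    {"offset": [-0.015,0.075,0],"dr": [0,0,0]},
    {"offset": [-0.015,0.075,0],"dr": [0,0,0]},
    {"offset": [-0.015,0.075,0],"dr": [0,0,0]}
  ]
}}

```text
time_s: 5.15
position: [0.5557, 0.0581, 0.0904]
tcp_rot: [[-0.966, -0.257, 0.008], [-0.257, 0.966, -0.003], [-0.007, -0.005, -1.0]]
force: [1.2, -3.9, 10.5]
opening: 0.347
grasp_force: 5.3
```

Request:
{"method": "servo_tool", "body": {
  "targets": [
    {"offset": [0,0,-0.02],"dr": [0,0,0]},
    {"offset": [0,0,-0.06],"dr": [0,0,0]},
    {"offset": [0,0,-0.1],"dr": [0,0,0]},
    {"offset": [0.007,0.04,-0.12],"dr": [7,0,0]},
    {"offset": [0.007,0.08,-0.12],"dr": [14,0,0]},
    {"offset": [0.007,0.12,-0.12],"dr": [21,0,0]},
    {"offset": [0.007,0.16,-0.12],"dr": [28,0,0]},
    {"offset": [0.007,0.19,-0.12],"dr": [35,0,0]},
    {"offset": [0.007,0.19,-0.12],"dr": [42,0,0]},
    {"offset": [0.007,0.19,-0.12],"dr": [45,0,0]},
    {"offset": [0.007,0.19,-0.12],"dr": [45,0,0]},
    {"offset": [0.007,0.19,-0.12],"dr": [45,0,0]}
  ]
}}

```text
time_s: 6.15
position: [0.496, 0.2423, 0.2066]
tcp_rot: [[-0.966, -0.185, 0.181], [-0.259, 0.683, -0.683], [0.002, -0.706, -0.708]]
force: [1.0, 0.2, 0.8]
opening: 0.347
grasp_force: 0.0
```

```bash
python3 -c "
from h import *
import pickle
cs=[cap(n) for n in('top','scene','wrist')]
pickle.dump(cs,open('c1.pkl','wb'))
a=cs[0]['color'][140:290,290:490,::-1]; a=cv2.resize(a,(800,600),interpolation=cv2.INTER_CUBIC)
cv2.imwrite('pics/t3.png',a)
m=cv2.hconcat([cs[1]['color'][:,:,::-1],cs[2]['color'][:,:,::-1]]);cv2.imwrite('pics/s3.png',cv2.resize(m,(800,300)))
print(bot.read_state()['joint_positions'])
"
```

```text
[ 35.24463736  37.73781512  86.3974975  -42.38313228  78.85211921
 -52.10479884]
```

View pics/t3.png

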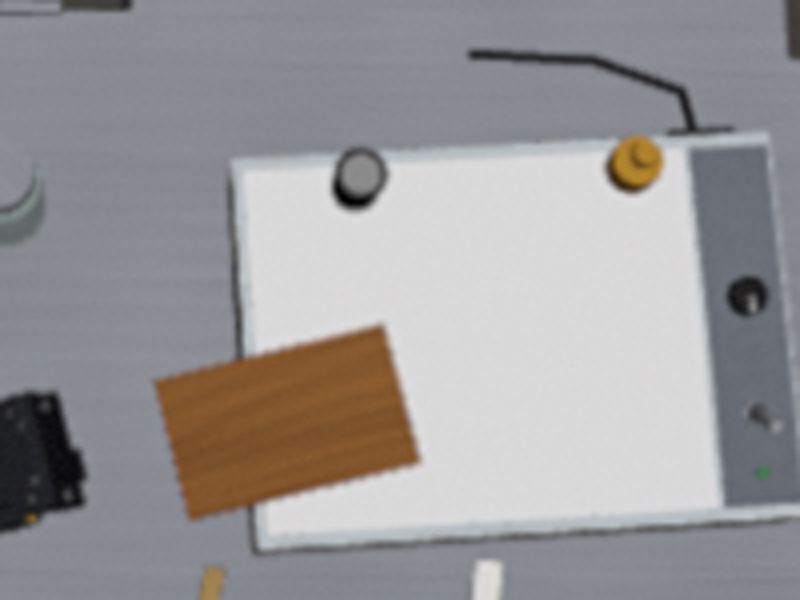

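```bash
python3 - <<'E'
import fit; from h import *; import pickle
fit.c=pickle.load(open('c1.pkl','rb'))[0]
T=lambda u:[290+(u[0]+.5)/4-.5,140+(u[1]+.5)/4-.5]
p,e=fit.fit([T(u) for u in[(155,380),(383,325),(420,462),(190,520)]],[(-.09,.055),(.09,.055),(.09,-.055),(-.09,-.055)],.09,[.5,0,-1.3])
print(p,e)
b=np.array([np.cos(p[2]),np.sin(p[2]),0]); E=np.array([p[0],p[1],0])-.09*b
ty=np.array([-.0721,.9974]); print('edge',E,'local y',(E[:2]-[.6197,-.0995])@ty)
th=np.radians(35); z=b*np.cos(th)-np.array([0,0,np.sin(th)]); R=Rzy(z,-b)
print(R[:,1])
for s,cl in((-.05,.006),(.032,.006)):
    P=E+[0,0,.085-cl]+s*z-.0435*R[:,1]; print(P); to(P,R)
E
```

```text
[ 0.55110534  0.07735761 -1.31324961] 0.5477690048015234
edge [0.52818153 0.16438921 0.        ] local y 0.2698015773216288
[-0.14609505  0.5546586  -0.81915204]
[0.5241044  0.17986829 0.14331194]
offset [-0.0105  0.0001  0.0921] dr [10.1   0.02 -0.1 ]
[0.54121332 0.11491325 0.09627867]
offset [-0.0104 -0.0143  0.1728] dr [10.1   0.02 -0.1 ]
```

The board is flat and overhangs the left end by about 60 mm (corners at crop (155,380), (190,520)). Now I'll tilt the tool, open the gripper and bring the lower finger in under the edge.

Request:
{"method": "servo_tool", "body": {
  "targets": [
    {"offset": [-0.0105,0,0.03],"dr": [5,0,0]},
    {"offset": [-0.0105,0,0.06],"dr": [10,0,0]},
    {"offset": [-0.0105,0,0.092],"dr": [10,0,0]},
    {"offset": [-0.0105,0,0.092],"dr": [10,0,0]},
    {"offset": [-0.0105,0,0.092],"dr": [10,0,0]},
    {"offset": [-0.0105,0,0.092],"dr": [10,0,0]},
    {"offset": [-0.0105,0,0.092],"dr": [10,0,0]},
    {"offset": [-0.0105,0,0.092],"dr": [10,0,0]},
    {"offset": [-0.0105,0,0.092],"dr": [10,0,0]},
    {"offset": [-0.0105,0,0.092],"dr": [10,0,0]}
  ],
  "gripper": -1
}}

```text
time_s: 7.13
position: [0.5238, 0.1819, 0.1434]
tcp_rot: [[-0.966, -0.146, 0.211], [-0.257, 0.555, -0.791], [-0.002, -0.819, -0.574]]
force: [0.3, -0.1, 0.6]
opening: 0.973
grasp_force: 0.0
```

```bash
python3 - <<'E'
from h import *
b=np.array([np.cos(-1.3132),np.sin(-1.3132),0]);th=np.radians(35); z=b*np.cos(th)-np.array([0,0,np.sin(th)]); R=Rzy(z,-b)
to([.5412,.1149,.0963],R)
E
```

```text
offset [ 0.0005 -0.0011  0.0837] dr [ 0.04  0.17 -0.02]
```

Request:
{"method": "servo_tool", "body": {
  "targets": [
    {"offset": [0,0,0.02],"dr": [0,0,0]},
    {"offset": [0,0,0.04],"dr": [0,0,0]},
    {"offset": [0,0,0.06],"dr": [0,0,0]},
    {"offset": [0,0,0.075],"dr": [0,0,0]},
    {"offset": [0,0,0.083],"dr": [0,0,0]},
    {"offset": [0,0,0.083],"dr": [0,0,0]},
    {"offset": [0,0,0.083],"dr": [0,0,0]}
  ]
}}

```text
time_s: 7.72
position: [0.5411, 0.1155, 0.0949]
tcp_rot: [[-0.967, -0.147, 0.21], [-0.256, 0.554, -0.792], [-0.0, -0.819, -0.574]]
force: [0.8, -0.1, 0.7]
opening: 1.004
grasp_force: 0.0
```

```bash
python3 - <<'E'
from h import *
s=bot.read_state(); print(s['position'],s['force'],s['opening'])
c=cap('scene')['color'][130:380,100:450,::-1]; w=cap('wrist')['color'][:,:,::-1]
cv2.imwrite('pics/s4.png',cv2.hconcat([cv2.resize(c,(420,300)),cv2.resize(w,(380,300))]))
E
```

```text
[0.5410697  0.11546463 0.09493855] [ 0.78097036 -0.11001714  0.70420026] 1.0036175709487785
```

View pics/s4.png

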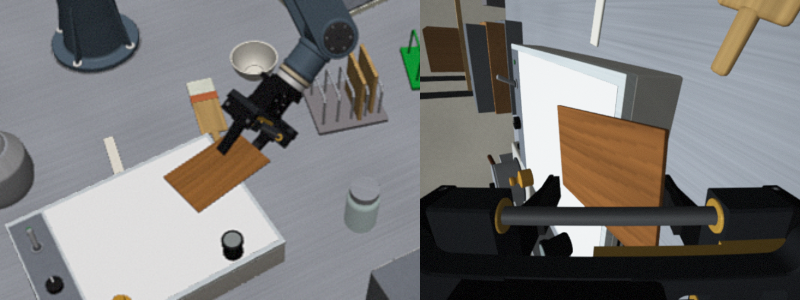

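The board's left edge lies between the open fingers, with the lower finger under it (left view near (235,150)). Next I'll raise it.

Request:
{"method": "servo_tool", "body": {
  "targets": [
    {"offset": [0,-0.005,-0.0035],"dr": [0,0,0]},
    {"offset": [0,-0.01,-0.007],"dr": [0,0,0]},
    {"offset": [0,-0.015,-0.0105],"dr": [0,0,0]},
    {"offset": [0,-0.02,-0.014],"dr": [0,0,0]},
    {"offset": [0,-0.025,-0.0175],"dr": [0,0,0]},
    {"offset": [0,-0.03,-0.021],"dr": [0,0,0]},
    {"offset": [0,-0.035,-0.0245],"dr": [0,0,0]},
    {"offset": [0,-0.04,-0.028],"dr": [0,0,0]},
    {"offset": [0,-0.045,-0.0315],"dr": [0,0,0]},
    {"offset": [0,-0.05,-0.035],"dr": [0,0,0]},
    {"offset": [0,-0.055,-0.0385],"dr": [0,0,0]},
    {"offset": [0,-0.06,-0.042],"dr": [0,0,0]},
    {"offset": [0,-0.06,-0.042],"dr": [0,0,0]}
  ]
}}

```text
time_s: 8.9
position: [0.5414, 0.1156, 0.1695]
tcp_rot: [[-0.967, -0.145, 0.211], [-0.256, 0.555, -0.791], [-0.002, -0.819, -0.574]]
force: [-0.3, 0.6, -0.6]
opening: 1.004
grasp_force: 0.2
```

```bash
python3 - <<'E'
from h import *
c=cap('scene')['color'][130:380,100:450,::-1]; w=cap('wrist')['color'][:,:,::-1]
cv2.imwrite('pics/s5.png',cv2.hconcat([cv2.resize(c,(420,300)),cv2.resize(w,(380,300))]))
E
```

```text
(no output)
```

View pics/s5.png

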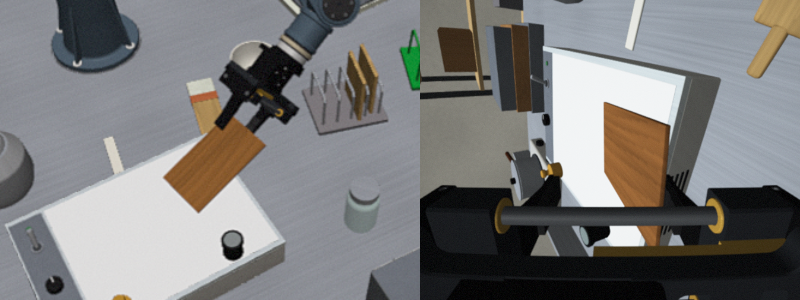

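The board now rides up on the lower finger, with its far edge still on the table. Closing the gripper.

Request:
{"method": "servo_tool", "body": {
  "targets": [
    {"offset": [0,0,0],"dr": [0,0,0]},
    {"offset": [0,0,0],"dr": [0,0,0]},
    {"offset": [0,0,0],"dr": [0,0,0]},
    {"offset": [0,0,0],"dr": [0,0,0]},
    {"offset": [0,0,0],"dr": [0,0,0]},
    {"offset": [0,0,0],"dr": [0,0,0]},
    {"offset": [0,0,0],"dr": [0,0,0]},
    {"offset": [0,0,0],"dr": [0,0,0]},
    {"offset": [0,0,0],"dr": [0,0,0]},
    {"offset": [0,0,0],"dr": [0,0,0]},
    {"offset": [0,0,0],"dr": [0,0,0]},
    {"offset": [0,0,0],"dr": [0,0,0]},
    {"offset": [0,0,0],"dr": [0,0,0]},
    {"offset": [0,0,0],"dr": [0,0,0]},
    {"offset": [0,0,0],"dr": [0,0,0]},
    {"offset": [0,0,0],"dr": [0,0,0]},
    {"offset": [0,0,0],"dr": [0,0,0]}
  ],
  "gripper": 1
}}

```text
time_s: 10.42
position: [0.5411, 0.1151, 0.1687]
tcp_rot: [[-0.967, -0.147, 0.21], [-0.256, 0.553, -0.793], [-0.0, -0.82, -0.572]]
force: [0.1, -1.7, 2.7]
opening: 0.064
grasp_force: 29.8
```

Request:
{"method": "servo_tool", "body": {
  "targets": [
    {"offset": [0,-0.02,-0.014],"dr": [0,0,0]},
    {"offset": [0,-0.04,-0.028],"dr": [0,0,0]},
    {"offset": [0,-0.06,-0.042],"dr": [0,0,0]},
    {"offset": [0,-0.08,-0.056],"dr": [0,0,0]},
    {"offset": [0,-0.1,-0.07],"dr": [0,0,0]},
    {"offset": [0,-0.12,-0.084],"dr": [0,0,0]},
    {"offset": [0,-0.14,-0.098],"dr": [0,0,0]},
    {"offset": [0,-0.16,-0.112],"dr": [0,0,0]},
    {"offset": [0,-0.16,-0.112],"dr": [0,0,0]}
  ]
}}

```text
time_s: 11.17
position: [0.5426, 0.1163, 0.3678]
tcp_rot: [[-0.966, -0.14, 0.216], [-0.257, 0.558, -0.789], [-0.01, -0.818, -0.575]]
force: [0.1, -0.2, -1.1]
opening: 0.049
grasp_force: 30.0
```

```bash
python3 - <<'E'
from h import *
s=bot.read_state();print(s['opening'],s['grasp_force'],s['force'])
to([.451,.3785,.36],Rzy([0,0,-1],[.224,.975,0]))
E
```

```text
0.04865508202754314 29.99662756919861 [ 0.09958932 -0.22197569 -1.10527527]
offset [ 0.0211  0.1655 -0.2222] dr [-53.64  13.83  25.4 ]
```

Request:
{"method": "servo_tool", "body": {
  "targets": [
    {"offset": [0.002,0.014,-0.019],"dr": [-4.5,1.15,2.1]},
    {"offset": [0.004,0.028,-0.037],"dr": [-9,2.3,4.2]},
    {"offset": [0.005,0.041,-0.056],"dr": [-13.4,3.5,6.4]},
    {"offset": [0.007,0.055,-0.074],"dr": [-17.9,4.6,8.5]},
    {"offset": [0.009,0.069,-0.093],"dr": [-22.4,5.8,10.6]},
    {"offset": [0.011,0.083,-0.111],"dr": [-26.8,6.9,12.7]},
    {"offset": [0.012,0.097,-0.13],"dr": [-31.3,8.1,14.8]},
    {"offset": [0.014,0.11,-0.148],"dr": [-35.8,9.2,16.9]},
    {"offset": [0.016,0.124,-0.167],"dr": [-40.2,10.4,19]},
    {"offset": [0.018,0.138,-0.185],"dr": [-44.7,11.5,21.2]},
    {"offset": [0.019,0.152,-0.204],"dr": [-49.2,12.7,23.3]},
    {"offset": [0.021,0.1655,-0.222],"dr": [-53.6,13.8,25.4]},
    {"offset": [0.021,0.1655,-0.222],"dr": [-53.6,13.8,25.4]},
    {"offset": [0.021,0.1655,-0.222],"dr": [-53.6,13.8,25.4]}
  ]
}}

```text
time_s: 12.33
position: [0.4492, 0.3768, 0.354]
tcp_rot: [[-0.975, 0.224, -0.01], [0.224, 0.975, -0.008], [0.008, -0.01, -1.0]]
force: [-0.3, 0.8, -1.1]
opening: 0.057
grasp_force: 30.0
```

```bash
python3 - <<'E'
from h import *
import pickle
to([.451,.3785,.36],Rzy([0,0,-1],[.224,.975,0]))
cs=[cap(n) for n in('top','scene','wrist')]; pickle.dump(cs,open('c2.pkl','wb'))
a=cs[0]['color'][200:320,190:310,::-1]; b=cs[1]['color'][20:260,260:500,::-1]
cv2.imwrite('pics/p6.png',cv2.hconcat([cv2.resize(a,(400,400)),cv2.resize(b,(400,400),interpolation=cv2.INTER_CUBIC)]))
E
```

```text
offset [-0.0013  0.002  -0.006 ] dr [-0.56 -0.46 -0.  ]
```

View pics/p6.png

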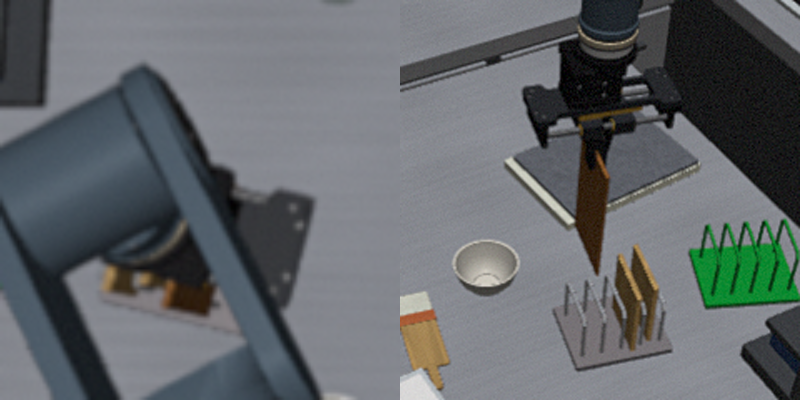

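```bash
python3 - <<'E'
from h import *
import pickle
c=pickle.load(open('c2.pkl','rb'))[1]; s=bot.read_state(); A=s['tcp_rot'];p=s['position']
for sg in(.032,.02,.045):
    B=p+A[:,2]*(.18-sg)
    q=proj(c,[B+A[:,0]*.055,B-A[:,0]*.055,B-A[:,0]*.055-A[:,2]*.18]); print(sg,B,np.round((q-[260,20])*400/240+[400,0],0).tolist())
# predicted overlay of rack slot hoop tops
rx=np.array([.224,.975]);ry=np.array([-.975,.224]);r0=np.array([.4618,.4254])
for x in(-.064,-.032,0):
    q=proj(c,[[*(r0+x*rx+y*ry),.09] for y in(-.045,.045)]); print(x,np.round((q-[260,20])*400/240+[400,0],0).tolist())
b=c['color'][100:250,310:430,::-1]
cv2.imwrite('pics/p7.png',cv2.resize(b,(480,600),interpolation=cv2.INTER_CUBIC))
E
```

```text
0.032 [0.44860104 0.37594165 0.20643146] [[577.0, 218.0], [599.0, 269.0], [610.0, 170.0]]
0.02 [0.44849057 0.37585784 0.19443226] [[577.0, 224.0], [599.0, 275.0], [609.0, 177.0]]
0.045 [0.44872072 0.37603245 0.2194306 ] [[578.0, 211.0], [600.0, 263.0], [611.0, 162.0]]
-0.064 [[585.0, 322.0], [568.0, 280.0]]
-0.032 [[605.0, 318.0], [587.0, 277.0]]
0 [[625.0, 314.0], [607.0, 273.0]]
```

View pics/p7.png

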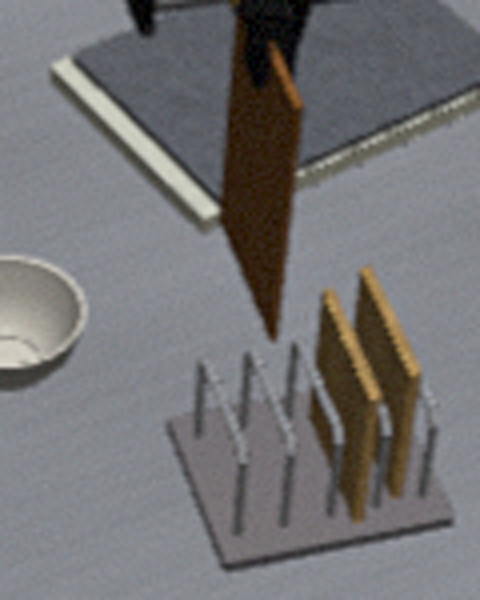

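Measured in the scene camera, the board hangs vertically with about 20 mm held, its bottom corner at crop (274,342). It lines up with the first slot, between hoop tops (245,460) and (290,450). Now lowering.

Request:
{"method": "servo_tool", "body": {
  "targets": [
    {"offset": [-0.0015,0.002,0],"dr": [-0.6,-0.5,0]},
    {"offset": [-0.0015,0.002,0.015],"dr": [-0.6,-0.5,0]},
    {"offset": [-0.0015,0.002,0.03],"dr": [-0.6,-0.5,0]},
    {"offset": [-0.0015,0.002,0.045],"dr": [-0.6,-0.5,0]},
    {"offset": [-0.0015,0.002,0.06],"dr": [-0.6,-0.5,0]},
    {"offset": [-0.0015,0.002,0.075],"dr": [-0.6,-0.5,0]},
    {"offset": [-0.0015,0.002,0.085],"dr": [-0.6,-0.5,0]},
    {"offset": [-0.0015,0.002,0.095],"dr": [-0.6,-0.5,0]},
    {"offset": [-0.0015,0.002,0.105],"dr": [-0.6,-0.5,0]},
    {"offset": [-0.0015,0.002,0.115],"dr": [-0.6,-0.5,0]},
    {"offset": [-0.0015,0.002,0.125],"dr": [-0.6,-0.5,0]},
    {"offset": [-0.0015,0.002,0.135],"dr": [-0.6,-0.5,0]},
    {"offset": [-0.0015,0.002,0.145],"dr": [-0.6,-0.5,0]},
    {"offset": [-0.0015,0.002,0.153],"dr": [-0.6,-0.5,0]},
    {"offset": [-0.0015,0.002,0.16],"dr": [-0.6,-0.5,0]},
    {"offset": [-0.0015,0.002,0.166],"dr": [-0.6,-0.5,0]},
    {"offset": [-0.0015,0.002,0.17],"dr": [-0.6,-0.5,0]},
    {"offset": [-0.0015,0.002,0.172],"dr": [-0.6,-0.5,0]},
    {"offset": [-0.0015,0.002,0.172],"dr": [-0.6,-0.5,0]}
  ]
}}

```text
time_s: 14.07
position: [0.4501, 0.3782, 0.1828]
tcp_rot: [[-0.974, 0.225, 0.002], [0.225, 0.974, 0.003], [-0.001, 0.003, -1.0]]
force: [-0.6, 0.1, -1.2]
opening: 0.056
grasp_force: 30.0
```

Request:
{"method": "servo_tool", "body": {
  "targets": [
    {"offset": [0,0,0.002],"dr": [0,0,0]},
    {"offset": [0,0,0.004],"dr": [0,0,0]},
    {"offset": [0,0,0.006],"dr": [0,0,0]},
    {"offset": [0,0,0.008],"dr": [0,0,0]},
    {"offset": [0,0,0.009],"dr": [0,0,0]},
    {"offset": [0,0,0.009],"dr": [0,0,0]}
  ]
}}

```text
time_s: 14.57
position: [0.45, 0.3782, 0.1739]
tcp_rot: [[-0.974, 0.225, 0.002], [0.225, 0.974, 0.003], [-0.001, 0.003, -1.0]]
force: [0.3, 1.0, -1.6]
opening: 0.053
grasp_force: 30.0
```

Request:
{"method": "servo_tool", "body": {
  "targets": [
    {"offset": [0,0,0.001],"dr": [0,0,0]},
    {"offset": [0,0,0.002],"dr": [0,0,0]},
    {"offset": [0,0,0.003],"dr": [0,0,0]},
    {"offset": [0,0,0.003],"dr": [0,0,0]}
  ]
}}

```text
time_s: 14.9
position: [0.4505, 0.3784, 0.1714]
tcp_rot: [[-0.974, 0.225, 0.003], [0.225, 0.974, 0.004], [-0.002, 0.004, -1.0]]
force: [0.6, -0.4, 0.2]
opening: 0.056
grasp_force: 30.0
```

Request:
{"method": "servo_tool", "body": {
  "targets": [
    {"offset": [0,0,0.001],"dr": [0,0,0]},
    {"offset": [0,0,0.002],"dr": [0,0,0]},
    {"offset": [0,0,0.002],"dr": [0,0,0]}
  ]
}}

```text
time_s: 15.15
position: [0.4509, 0.3789, 0.1713]
tcp_rot: [[-0.974, 0.225, 0.005], [0.225, 0.974, 0.005], [-0.003, 0.006, -1.0]]
force: [-2.5, -0.6, 10.2]
opening: 0.054
grasp_force: 30.0
```

Request:
{"method": "servo_tool", "body": {
  "targets": [
    {"offset": [0,0,0],"dr": [0,0,0]},
    {"offset": [0,0,0],"dr": [0,0,0]},
    {"offset": [0,0,0],"dr": [0,0,0]},
    {"offset": [0,0,0],"dr": [0,0,0]},
    {"offset": [0,0,0],"dr": [0,0,0]}
  ],
  "gripper": 0.7
}}

```text
time_s: 15.57
position: [0.4501, 0.3782, 0.1688]
tcp_rot: [[-0.974, 0.225, 0.002], [0.225, 0.974, 0.003], [-0.001, 0.003, -1.0]]
force: [0.7, 0.4, 0.2]
opening: 0.144
grasp_force: 0.0
```

Request:
{"method": "servo_tool", "body": {
  "targets": [
    {"offset": [0,0,0],"dr": [0,0,0]},
    {"offset": [0,0,0],"dr": [0,0,0]},
    {"offset": [0,0,0],"dr": [0,0,0]},
    {"offset": [0,0,0],"dr": [0,0,0]},
    {"offset": [0,0,0],"dr": [0,0,0]},
    {"offset": [0,0,0],"dr": [0,0,0]},
    {"offset": [0,0,0],"dr": [0,0,0]},
    {"offset": [0,0,0],"dr": [0,0,0]},
    {"offset": [0,0,0],"dr": [0,0,0]},
    {"offset": [0,0,0],"dr": [0,0,0]},
    {"offset": [0,0,0],"dr": [0,0,0]},
    {"offset": [0,0,0],"dr": [0,0,0]},
    {"offset": [0,0,0],"dr": [0,0,0]},
    {"offset": [0,0,-0.01],"dr": [0,0,0]},
    {"offset": [0,0,-0.03],"dr": [0,0,0]},
    {"offset": [0,0,-0.06],"dr": [0,0,0]},
    {"offset": [0,0,-0.09],"dr": [0,0,0]},
    {"offset": [0,0,-0.1],"dr": [0,0,0]}
  ],
  "gripper": -1
}}

```text
time_s: 17.07
position: [0.4521, 0.3793, 0.2745]
tcp_rot: [[-0.974, 0.225, 0.01], [0.225, 0.974, 0.008], [-0.008, 0.01, -1.0]]
force: [-0.4, 0.2, -0.3]
opening: 1.002
grasp_force: 0.0
```

```bash
python3 - <<'E'
from h import *
# staging before the switch: tip at about (.546,-.281,.127); align tool x with light table -x
R=Rzy([0,0,-1],[-.0721,.9974,0])
to([.49,-.286,.27],R)
to([.49,-.286,.115],R)
E
```

```text
offset [-1.863e-01 -6.398e-01 -2.000e-04] dr [  0.48   0.55 -17.11]
offset [-0.1851 -0.6413  0.1548] dr [  0.48   0.55 -17.11]
```

Request:
{"method": "servo_tool", "body": {
  "targets": [
    {"offset": [-0.186,-0.64,0],"dr": [0.5,0.5,-17]},
    {"offset": [-0.186,-0.64,0],"dr": [0.5,0.5,-17]},
    {"offset": [-0.186,-0.64,0],"dr": [0.5,0.5,-17]},
    {"offset": [-0.186,-0.64,0],"dr": [0.5,0.5,-17]},
    {"offset": [-0.186,-0.64,0],"dr": [0.5,0.5,-17]},
    {"offset": [-0.186,-0.64,0],"dr": [0.5,0.5,-17]},
    {"offset": [-0.186,-0.64,0],"dr": [0.5,0.5,-17]},
    {"offset": [-0.186,-0.64,0],"dr": [0.5,0.5,-17]},
    {"offset": [-0.186,-0.64,0],"dr": [0.5,0.5,-17]},
    {"offset": [-0.186,-0.64,0],"dr": [0.5,0.5,-17]},
    {"offset": [-0.186,-0.64,0],"dr": [0.5,0.5,-17]},
    {"offset": [-0.186,-0.64,0],"dr": [0.5,0.5,-17]},
    {"offset": [-0.186,-0.64,0],"dr": [0.5,0.5,-17]},
    {"offset": [-0.186,-0.64,0],"dr": [0.5,0.5,-17]},
    {"offset": [-0.186,-0.64,0],"dr": [0.5,0.5,-17]},
    {"offset": [-0.186,-0.64,0],"dr": [0.5,0.5,-17]},
    {"offset": [-0.186,-0.64,0],"dr": [0.5,0.5,-17]},
    {"offset": [-0.186,-0.64,0],"dr": [0.5,0.5,-17]},
    {"offset": [-0.186,-0.64,0],"dr": [0.5,0.5,-17]},
    {"offset": [-0.186,-0.64,0],"dr": [0.5,0.5,-17]}
  ],
  "gripper": 1
}}

```text
time_s: 18.73
position: [0.487, -0.2856, 0.2669]
tcp_rot: [[-0.997, -0.071, -0.008], [-0.071, 0.997, -0.003], [0.008, -0.003, -1.0]]
force: [0.3, 0.5, -0.4]
opening: 0.007
grasp_force: 0.0
```

```bash
python3 - <<'E'
from h import *
R=Rzy([0,0,-1],[-.0721,.9974,0])
to([.495,-.286,.115],R)
E
```

```text
offset [-0.0092 -0.0006  0.1519] dr [-0.15 -0.46 -0.06]
```

Request:
{"method": "servo_tool", "body": {
  "targets": [
    {"offset": [-0.008,-0.0005,0.04],"dr": [0,0,0]},
    {"offset": [-0.008,-0.0005,0.08],"dr": [0,0,0]},
    {"offset": [-0.008,-0.0005,0.12],"dr": [0,0,0]},
    {"offset": [-0.008,-0.0005,0.145],"dr": [0,0,0]},
    {"offset": [-0.008,-0.0005,0.151],"dr": [0,0,0]},
    {"offset": [-0.008,-0.0005,0.151],"dr": [0,0,0]},
    {"offset": [-0.02,-0.0005,0.151],"dr": [0,0,0]},
    {"offset": [-0.03,-0.0005,0.151],"dr": [0,0,0]},
    {"offset": [-0.036,-0.0005,0.151],"dr": [0,0,0]},
    {"offset": [-0.042,-0.0005,0.151],"dr": [0,0,0]},
    {"offset": [-0.048,-0.0005,0.151],"dr": [0,0,0]},
    {"offset": [-0.054,-0.0005,0.151],"dr": [0,0,0]},
    {"offset": [-0.06,-0.0005,0.151],"dr": [0,0,0]},
    {"offset": [-0.065,-0.0005,0.151],"dr": [0,0,0]},
    {"offset": [-0.07,-0.0005,0.151],"dr": [0,0,0]},
    {"offset": [-0.07,-0.0005,0.151],"dr": [0,0,0]},
    {"offset": [-0.07,-0.0005,0.151],"dr": [0,0,0]}
  ]
}}

```text
time_s: 20.15
position: [0.5564, -0.2839, 0.1155]
tcp_rot: [[-0.998, -0.07, -0.007], [-0.07, 0.998, -0.005], [0.007, -0.005, -1.0]]
force: [-1.7, -0.2, 1.5]
opening: 0.005
grasp_force: 0.9
```

Request:
{"method": "servo_tool", "body": {
  "targets": [
    {"offset": [0.02,0,0],"dr": [0,0,0]},
    {"offset": [0.05,0,0],"dr": [0,0,0]},
    {"offset": [0.06,0,-0.03],"dr": [0,0,0]},
    {"offset": [0.06,0.04,-0.07],"dr": [0,0,0]},
    {"offset": [0.06,0.08,-0.11],"dr": [0,0,0]},
    {"offset": [0.06,0.12,-0.15],"dr": [0,0,0]},
    {"offset": [0.06,0.16,-0.15],"dr": [0,0,0]},
    {"offset": [0.06,0.2,-0.15],"dr": [0,0,0]},
    {"offset": [0.06,0.2,-0.15],"dr": [0,0,0]},
    {"offset": [0.06,0.2,-0.15],"dr": [0,0,0]}
  ]
}}

```text
time_s: 20.98
position: [0.4827, -0.0821, 0.2668]
tcp_rot: [[-0.997, -0.074, -0.004], [-0.074, 0.997, -0.002], [0.004, -0.002, -1.0]]
force: [-0.2, -0.1, 0.2]
opening: 0.008
grasp_force: 0.0
```

```bash
python3 - <<'E'
from h import *
c=cap('scene'); b=c['color'][100:250,310:430,::-1]; d=c['color'][290:410,90:186,::-1]; t=cap('top')['color'][225:325,200:300,::-1]
cv2.imwrite('pics/p8.png',cv2.hconcat([cv2.resize(b,(260,325),interpolation=cv2.INTER_CUBIC),cv2.resize(d,(260,325),interpolation=cv2.INTER_CUBIC),cv2.resize(t,(280,325),interpolation=cv2.INTER_CUBIC)]))
print(bot.read_state()['force'])
E
```

```text
[-0.40003663 -0.92645838  0.14944466]
```

View pics/p8.png

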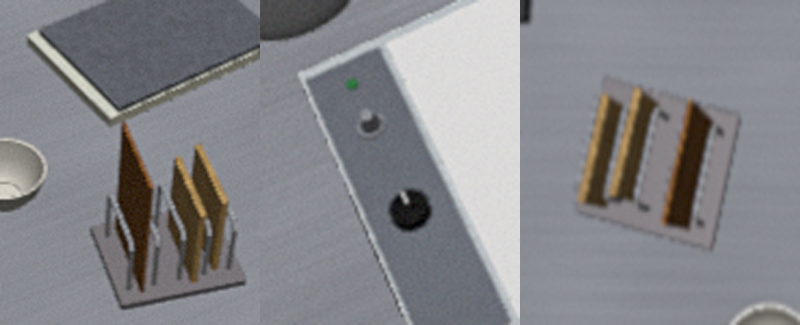

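```bash
python3 - <<'E'
from h import *
import pickle
c=pickle.load(open('c0.pkl','rb'))['scene']
pv=np.array([.5626,-.2801,.0905])
for a in(-.42,.42): 
    print((proj(c,[pv,pv+.04*np.array([np.sin(a),0,np.cos(a)])])-[90,290])*2.71+[260,0])
E
```

```text
[[370.10352592 122.93991009]
 [352.73034433  82.3677956 ]]
[[370.10352592 122.93991009]
 [364.0827159  114.732283  ]]
```

The board stands in the first slot (left panel, (135,210)). The toggle tip is seen at (366,115), against a predicted (364,115) for on and (353,82) for off, so it is on.

```bash
python3 -c "
from rig import ticket
print(ticket.hand_in())"
```

```text
the job is handed in; nothing more can be done
None
```

The job is handed in: the pressing board stands upright in the rack slot nearest the light table and the toggle is on, after about 21 s of the 72 s allowed, with no sign in the pictures that anything else moved; hand-in returned no verdict.

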